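Thread spacer, washer and bushing onto a filter cartridge stem

TASK

Build up the filter cartridge on the horizontal stem of the assembly cradle: first the long grey spacer, then the short orange washer, then the blue bushing, pushed fully home so that the spacer stands against the stop plate and each part against the one before. Roll or slide each tube off the deck into the channel and push it along onto the stem; do not pick the tubes up, and leave the other things on the bench where they are.

Things in the scene. Friction and masses are not known exactly. Their poses are not given: they have to be found in the camera images.
- cradle: Fixed assembly cradle, base 162 x 439 mm. Origin at bench level under its middle; x points across it, from the white deck to the channel (roughly away from the robot); y along the channel to the stop plate (roughly to the robot's left); z up. Place and yaw (within 0.2 rad) vary. Stop plate: face at y = 200 mm, 14 mm thick, x -19 to 81 mm, top 91 mm above the bench.
- deck_mid (a point): Point on the flat white deck under the middle place of the three tubes; top 30 mm above the bench. Axes as the cradle's. Seen from here the deck runs 39 mm to -x (with a dark bead 3 mm high at x = -17.5 mm) and 51 mm to +x, where it ends at the channel. A push of about 1 N slides or rolls a tube over the deck; pushed over the edge it drops 18 mm into the channel.
- channel_mid (a point): Point on the channel floor's centre line, 12 mm above the bench, 80 mm +x of deck_mid. Axes as the cradle's. The channel runs along y from its open end (y = -120 mm from here) to the stop plate (y = +305 mm) and guides a 60 mm tube with 1 mm play. Beyond it a white wall: inner face at x = 30.5 mm, 12 mm thick, top 38 mm above the bench.
- stem_root (a point): Stem's axis at the stop plate's face; axes as the cradle's. The steel stem, 20 mm thick, 42 mm above the bench, stands out 168 mm to -y over the channel, tapering to 8 mm over the last 16 mm. A tube lying in the channel is in line with it. Tube centres when home, along y from here: spacer -35, washer -87, bushing -129 mm.
- stem_tip (a point): Point at the free end of the stem, on its axis, 168 mm from stem_root; axes as the cradle's.
- spacer: Tube, mid-grey, the longest, a groove near each end, 70 mm long, 60 mm outer diameter, 24 mm bore, about 160 g, ends alike. Origin at its middle on its axis; y = tube axis, parallel to the channel at the start. Starts on the deck, centre 60 mm above the bench, 80 mm in front (cradle -x) of the channel's axis, in one of three places 85 mm apart; which tube lies where varies.
- washer: Tube, orange, plain, the shortest, 34 mm long, 60 mm outer diameter, 24 mm bore, about 90 g, ends alike. Origin at its middle on its axis; y = tube axis, parallel to the channel at the start. Starts on the deck, centre 60 mm above the bench, 80 mm in front (cradle -x) of the channel's axis, in one of three places 85 mm apart; which tube lies where varies.
- bushing: Tube, blue, three grooves round the middle, 50 mm long, 60 mm outer diameter, 24 mm bore, about 130 g, ends alike. Origin at its middle on its axis; y = tube axis, parallel to the channel at the start. Starts on the deck, centre 60 mm above the bench, 80 mm in front (cradle -x) of the channel's axis, in one of three places 85 mm apart; which tube lies where varies.
- marker: Bystander, loose: white marker pen with a black cap, 135 mm long, 18 mm thick, lying to the right of the cradle; origin at the centre of its underside.
There are look-alikes about, which are no part of the job. What is shaped like the spacer but red or turquoise is not meant. There is more than one size of the bushing; the job needs the larger.

How it is judged:
By the outcome, as a careful person would: the job done as asked, in the order asked, and still so for the second after the job is handed in, with the robot touching nothing.
It also fails if it takes over 72 s, if anything falls off the work surface, if the arm or the gripper's body presses on something with over 40 N, if the wrist force passes 120 N, or if a joint passes its speed limit or range.

ROBOT

A 7-joint arm with a two-finger parallel gripper is mounted at the origin on a cart in front of the work surface, level with it; the furniture and walls round the work are solid. World frame = base frame: x ahead of the robot, y to its left, z up, the work surface at z = 0. Lengths are in m, angles in rad, forces in N, time in s.
With the tool pointing down it reaches from about 0.425 to 0.95 m from the base axis. Payload 4.7 kg.
Tool frame: the origin (TCP) lies between the finger pads; the fingertips stand 25 mm ahead of it and the grasp point (between the pads) lies 6 mm ahead of it; z points along the fingers, y is the line along which they close (so a half turn about z gives the same grasp; the last joint's range is limited). The gripper opens to 85 mm and grips with 20 to 120 N. Pads are 22 mm wide; open, the fingers measure 114 mm over their backs; the gripper's body (76 mm by 85 mm) begins 54 mm behind the grasp point. The pads swing forward as they close: fully open they stand 13 mm farther back than shut.
Start: joints at [1.275, 0.469, -0.049, 1.532, 0.024, 1.141, -0.082], TCP at [0.178, -0.651, 0.256] pointing down, gripper open.
Joint ranges: [-2.59, 2.59], [-0.33, 1.99], [-1.39, 1.29], [0.1, 2.45], [-1.04, 4.18], [0.21, 1.99], [-2.66, 2.66]. Speed limits (rad/s): [2.57, 2.57, 3.14, 3.14, 3.14, 3.14, 3.14].

INTERFACE

Orientations are given as a 3x3 rotation matrix whose columns are the frame's x, y, z axes.
In Python, from plant import sensors, viewer, env gives the robot as it stands. The module is installed in compiled form; this text tells all that it offers.
- The arm moves only by the shell command python3 -m crank 'ROWS' [FORCE]. ROWS is JSON, one flat list of numbers, 7 for each row, row after row: the opening, from -1 (shut) to 1 (fully open), then the shift along the tool's x, y, z in mm, then the turn, a rotation vector about the tool's x, y, z in degrees. A call has 1 to 20 rows; each row is the pose to reach, as a shift and turn from the pose commanded when the call began, along the tool's axes at that moment; what a row does not reach only later rows make up. A row lasts 1/10 s, in which the tool goes at most 50 mm and 8.59 degrees, less where a joint would pass 70% of its speed; a pose out of reach is approached as far as the arm can. A call with a gripper value outside its range is refused whole. The fingers move at their own pace and stop on an object; FORCE is the grip in N (left out, the last holds). Time passes only in rows, so rows that repeat a pose let the fingers close. It gives the time, the measured TCP pose, the force, the opening and the grip force at its end, in the units of the state.
- sensors.get_obs(): the state, without advancing time (a new reading comes with each control period).
- viewer.get_image(name): name is "side" or "top" or "wrist"; returns (picture, depth): 420x560x3 uint8, red, green, blue; 420x560 float32, m along the optical axis (not along the pixel's ray), 0 where there is no reading.
- viewer.get_calibration(name): a dict with "mtx" (3x3 intrinsics, pixels), "distortion" ([k1, k2, p1, p2, k3] as OpenCV has them; the pictures are not rectified), "R" (3x3) and "t" (3): a world point X has camera coordinates R X + t. Camera axes: x right, y down, z forward; pixel columns grow to the right and rows downward; lengths in m; the calibration is good to about 2 mm. A picture is of the moment at which its call begins: read the wrist's pose just before it. get_calibration takes no time and is no camera call; for the wrist camera it gives the pose at the moment of the call.
- env.job_done(): hands the job in; it is judged then, once.
The state is a dict: "clock": time; "qpos": joint angles; "joint_velocities": joint speeds; "joint_efforts": joint torques, N m; "tcp_pos": TCP position; "tcp_rot": TCP orientation; "force": force on the tool from outside, world axes, zero at the start; "moment": the same for the moment, N m; "finger_gap": finger opening in m; "grasp_force": force on a finger pad.
Only numpy, scipy, OpenCV 4.12 (cv2) and the standard library are available. Lean on these libraries where they do the work, as an engineer would, in place of code of your own. Each camera call takes 0.05 s, during which the arm holds its last target. There are 200 camera calls.

## Working session

There is one attempt and no reset: what is moved stays moved. The work goes in short steps, Python scripts to look and compute and a shell command to move; the robot and the scene stay as the last step left them, time stands still between calls to the robot, and variables do not carry over. Pictures are saved under pics/ and viewed, at most 10 in all, crops included, and the job is handed in when it is done.

```bash
mkdir -p pics
python3 - <<'E'
from plant import sensors, viewer, env
import cv2,numpy as np
for n in ["side","top"]:
    im,d=viewer.get_image(n); cv2.imwrite(f"pics/{n}0.png",im[...,::-1]); np.save(f"pics/{n}0.npy",d)
    c=viewer.get_calibration(n); print(n,{k:np.round(v,3).tolist() for k,v in c.items()})
o=sensors.get_obs(); print({k:np.round(v,3).tolist() for k,v in o.items()})
E
```

```text
side {'mtx': [[480.41, 0.0, 289.746], [0.0, 480.41, 202.221], [0.0, 0.0, 1.0]], 'distortion': [-0.068, 0.0, 0.0, 0.0, 0.0], 'R': [[0.841, 0.541, 0.002], [0.367, -0.567, -0.738], [-0.398, 0.621, -0.675]], 't': [-0.375, -0.21, 1.65]}
top {'mtx': [[388.121, 0.0, 283.018], [0.0, 388.121, 209.879], [0.0, 0.0, 1.0]], 'distortion': [-0.033, 0.0, 0.0, 0.0, 0.0], 'R': [[-0.01, -1.0, 0.015], [-0.99, 0.007, -0.138], [0.138, -0.016, -0.99]], 't': [-0.136, 0.517, 0.933]}
{'clock': 0.1, 'qpos': [1.275, 0.469, -0.049, 1.534, 0.024, 1.141, -0.082], 'joint_velocities': [0.001, -0.001, 0.0, -0.002, 0.0, 0.001, -0.001], 'joint_efforts': [0.001, -51.152, -0.047, -23.839, 0.011, 0.004, -0.0], 'tcp_pos': [0.178, -0.651, 0.255], 'tcp_rot': [[0.965, 0.264, -0.0], [0.264, -0.965, 0.002], [-0.0, -0.002, -1.0]], 'force': [0.084, -0.175, -0.148], 'moment': [0.064, -0.012, -0.03], 'grasp_force': 0.0, 'finger_gap': 0.085}
```

View pics/top0.png

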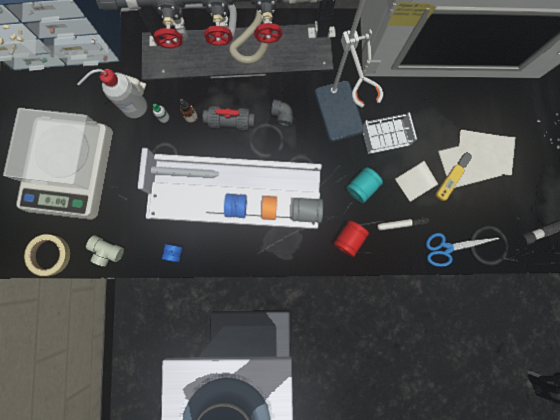

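View pics/side0.png

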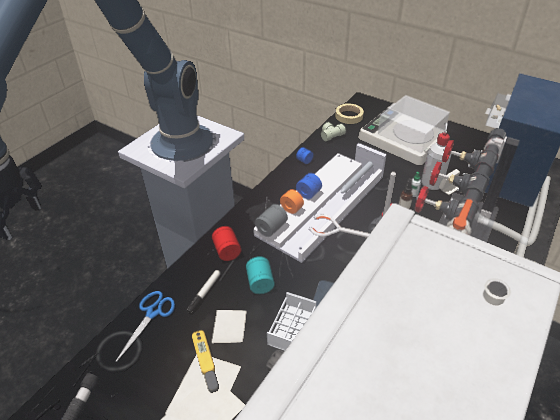

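The top view shows the cradle with its stop plate at left (147,170), the stem running to (217,174), and the deck tubes: blue bushing (235,206), orange washer (269,208), grey spacer (307,210). The marker is at (403,224) and the look-alikes are red (351,238), turquoise (365,185) and small blue (172,253). The side view agrees: spacer (270,220), washer (291,201), bushing (309,185). I'll take enlarged crops to measure.

Run:
```python
import cv2
a=cv2.imread("pics/top0.png")[140:240,130:330]; cv2.imwrite("pics/topc.png",cv2.resize(a,None,fx=4,fy=4,interpolation=cv2.INTER_CUBIC))
a=cv2.imread("pics/side0.png")[135:265,240:400]; cv2.imwrite("pics/sidec.png",cv2.resize(a,None,fx=4,fy=4,interpolation=cv2.INTER_CUBIC))
```

```text
(no output)
```

View pics/topc.png

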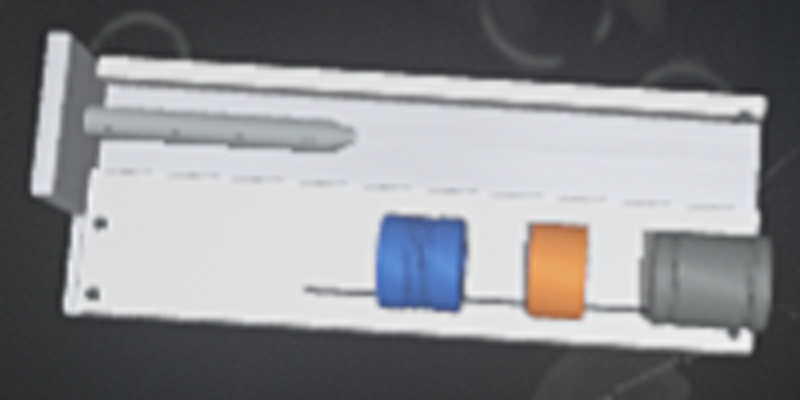

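View pics/sidec.png

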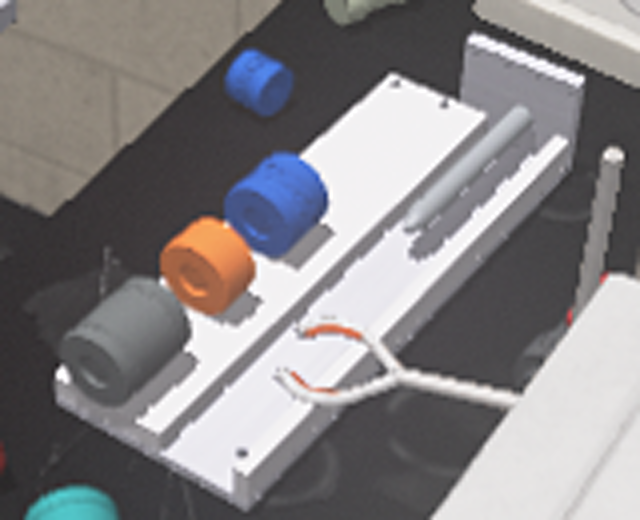

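The crops show the stem tip at top (218.8,173.8) and side (342.5,190.5). The deck edge in the top view runs from (156,182.5) to (313.8,192). Next I'll triangulate the tip and use depth clouds for the tubes.

```bash
cat > h.py <<'E'
import cv2,numpy as np
from plant import sensors, viewer, env
def ray(n,uv):
    c=viewer.get_calibration(n); p=cv2.undistortPoints(np.array(uv,float).reshape(-1,1,2),np.array(c["mtx"]),np.array(c["distortion"])).reshape(-1,2)
    return c,np.c_[p,np.ones(len(p))]
def dep(n,uv,d):
    c,r=ray(n,uv); uv=np.round(uv).astype(int); z=d[uv[:,1],uv[:,0]]
    return (r*z[:,None]-c["t"])@np.array(c["R"])
def onz(n,uv,z):
    c,r=ray(n,uv); R=np.array(c["R"]); o=-R.T@c["t"]; w=r@R; return o+w*((z-o[2])/w[:,2])[:,None]
def tri(a,b,names=("top","side")):
    P=[];q=[]
    for n,uv in zip(names,(a,b)):
        c,r=ray(n,[uv]); P.append(np.c_[c["R"],c["t"]]); q.append(r[0,:2])
    X=cv2.triangulatePoints(P[0],P[1],q[0],q[1])[:,0]; return X[:3]/X[3]
def obs():
    o=sensors.get_obs(); print({k:np.round(o[k],3).tolist() for k in("clock","tcp_pos","force","finger_gap")}); return o
E
python3 - <<'E'
from h import *
np.set_printoptions(precision=4,suppress=True)
print("tip",tri((218.75,173.75),(342.5,190.5)))
d=np.load("pics/top0.npy");im=cv2.imread("pics/top0.png");hsv=cv2.cvtColor(im,cv2.COLOR_BGR2HSV)
e=onz("top",[(156,182.5),(313.8,192)],.03);v=e[0]-e[1];print("deckedge",e,"yaw",np.arctan2(-v[0],v[1]))
print("deck depth",dep("top",np.array([(180,205),(210,185),(290,195)]),d),"chan",dep("top",np.array([(250,180),(300,183)]),d))
print("stemroot",onz("top",[(151.2,170.2)],.042),"tip@.042",onz("top",[(218.75,173.75)],.042), "tipside",onz("side",[(342.5,190.5)],.042))
for n,(x0,x1,y0,y1) in dict(bush=(224,247,193,218),wash=(261,277,195,220),spac=(290,324,197,224)).items():
    v,u=np.mgrid[y0:y1,x0:x1]; p=dep("top",np.c_[u.ravel(),v.ravel()],d); t=p[p[:,2]>.075]; t2=p[p[:,2]>.04]
    print(n,"topmid",np.median(t,0),"zmax",np.percentile(p[:,2],99),"yext",np.percentile(t[:,1],[1,99]),"x",np.percentile(t[:,0],[2,98]))
print("tongs",dep("top",np.array([(365,92),(349,55),(338,105)]),d))
E
```

```text
tip [0.6098 0.0212 0.0469]
deckedge [[ 0.5898  0.181   0.03  ]
 [ 0.5623 -0.2195  0.03  ]] yaw -0.06833675539126785
deck depth [[ 0.5309  0.1173  0.0341]
 [ 0.5818  0.0433  0.0322]
 [ 0.5545 -0.1589  0.0327]] chan [[ 0.599  -0.0563  0.0093]
 [ 0.5899 -0.186   0.0107]]
stemroot [[0.6189 0.1905 0.042 ]] tip@.042 [[0.6084 0.0201 0.042 ]] tipside [[0.6094 0.029  0.042 ]]
bush topmid [ 0.5237 -0.025   0.0862] zmax 0.09338099849066803 yext [-0.0501 -0.0001] x [0.5012 0.5499]
wash topmid [ 0.518  -0.107   0.0865] zmax 0.09243446091925621 yext [-0.1236 -0.0902] x [0.4959 0.5443]
spac topmid [ 0.5109 -0.1991  0.0865] zmax 0.09232695838569767 yext [-0.2328 -0.1638] x [0.4882 0.5388]
tongs [[ 0.8468 -0.3696 -0.0044]
 [ 0.9534 -0.3285  0.0005]
 [ 0.8019 -0.2912  0.0126]]
```

```bash
python3 -m crank '[-0.43,30,-30,8,0,0,-6, -0.43,62,-60,16,0,0,-12, -0.43,94,-91,24,0,0,-18, -0.43,126,-122,32,0,0,-24, -0.43,158,-153,40,0,0,-30, -0.43,190,-184,48,0,0,-36, -0.43,222,-215,56,0,0,-42, -0.43,254,-246,64,0,0,-48, -0.43,286,-277,72,0,0,-54, -0.43,318,-308,80,0,0,-60, -0.43,345,-335,88,0,0,-66, -0.43,365,-355,95,0,0,-70.7, -0.43,380,-369,100,0,0,-70.7, -0.43,380,-369,100,0,0,-70.7, -0.43,380,-369,100,0,0,-70.7]'
python3 - <<'E'
from h import *
o=obs(); print(np.round(o["tcp_rot"],3).tolist(),np.round(o["qpos"],2))
im,d=viewer.get_image("wrist"); cv2.imwrite("pics/w1.png",im[...,::-1]); np.save("pics/w1.npy",d)
E
```

```text
clock: 1.6
tcp_pos: [0.4469, -0.1952, 0.1561]
tcp_rot: [[0.07, 0.998, -0.001], [0.998, -0.07, -0.0], [-0.0, -0.001, -1.0]]
force: [0.3, -0.4, -1.1]
finger_gap: 0.0243
grasp_force: 0.0
{'clock': 1.6, 'tcp_pos': [0.447, -0.195, 0.156], 'force': [0.283, -0.386, -1.092], 'finger_gap': 0.024}
[[0.07, 0.998, -0.001], [0.998, -0.07, -0.0], [-0.0, -0.001, -1.0]] [ 0.74  0.33 -0.49  2.05  0.21  0.81  0.05]
```

View pics/w1.png

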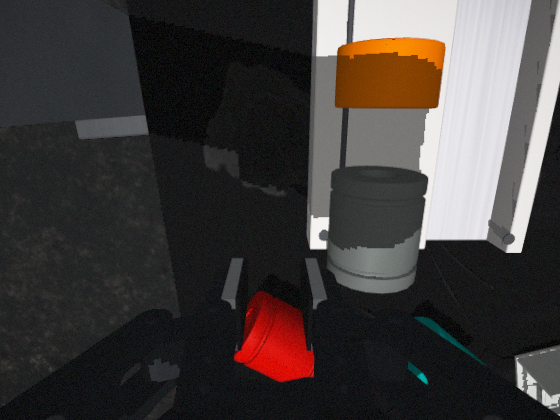

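The wrist view shows the fingers (232–316,280), the spacer to their right (375,230), the washer (390,75), and the red look-alike beyond the fingers at (280,340). I'll check the spacer's position and the red tube's clearance by depth.

Run:
```python
from h import *
np.set_printoptions(precision=4,suppress=True)
d=np.load("pics/w1.npy")
for n,(x0,x1,y0,y1) in dict(spac=(325,425,170,290),wash=(334,446,40,108),red=(236,314,292,382)).items():
    v,u=np.mgrid[y0:y1,x0:x1]; p=dep("wrist",np.c_[u.ravel(),v.ravel()],d); p=p[(p[:,2]>.04)&(p[:,2]<.11)&(p[:,1]<.3)]
    print(n,len(p),np.percentile(p,[1,50,99],axis=0))
```

```text
spac 10752 [[ 0.4817 -0.2329  0.0499]
 [ 0.5056 -0.1937  0.0864]
 [ 0.5369 -0.1643  0.0916]]
wash 7075 [[ 0.4886 -0.1258  0.063 ]
 [ 0.511  -0.1087  0.0873]
 [ 0.5423 -0.0923  0.0917]]
red 4062 [[ 0.411  -0.3281  0.0406]
 [ 0.4396 -0.2974  0.0575]
 [ 0.467  -0.2716  0.0618]]
```

Positions agree within about 2 mm. Next I descend behind the spacer and push it across.

```bash
python3 -m crank '[-0.43,1,0,30,0,0,0, -0.43,1,0,60,0,0,0, -0.43,1,0,86,0,0,0, -0.43,1,0,86,0,0,0, -0.43,1,6,86,0,0,0, -0.43,1,12,86,0,0,0, -0.43,1,18,86,0,0,0, -0.43,1,24,86,0,0,0, -0.43,1,30,86,0,0,0, -0.43,1,36,86,0,0,0, -0.43,1,42,86,0,0,0, -0.43,1,47,86,0,0,0, -0.43,1,52,86,0,0,0, -0.43,1,57,86,0,0,0, -0.43,1,62,86,0,0,0, -0.43,1,66,86,0,0,0, -0.43,1,70,86,0,0,0, -0.43,1,72,86,0,0,0, -0.43,1,72,86,0,0,0, -0.43,1,72,86,0,0,0]'
python3 - <<'E'
from h import *
im,d=viewer.get_image("top"); cv2.imwrite("pics/t2.png",cv2.resize(im[130:270,130:370,::-1],None,fx=3,fy=3)); np.save("pics/t2.npy",d)
E
```

```text
clock: 3.65
tcp_pos: [0.5191, -0.199, 0.0703]
tcp_rot: [[0.07, 0.998, -0.0], [0.998, -0.07, -0.0], [-0.0, -0.0, -1.0]]
force: [0.3, -0.9, 0.1]
finger_gap: 0.0242
grasp_force: 0.0
```

View pics/t2.png

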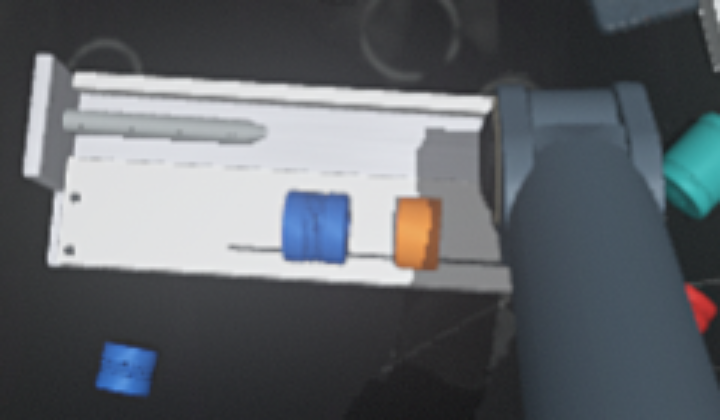

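The arm hides the spacer in this top view; the bushing (316,227) and washer (417,233) are undisturbed. I'll raise, go behind the spacer's end, and check with the wrist camera.

```bash
python3 -m crank '[-0.43,0,-3,-20,0,0,0, -0.43,0,-3,-60,0,0,0, -0.43,-28,36,-60,0,0,0, -0.43,-55,74,-60,0,0,0, -0.43,-55,74,-60,0,0,0]'
python3 - <<'E'
from h import *
np.set_printoptions(precision=4,suppress=True)
im,d=viewer.get_image("wrist"); cv2.imwrite("pics/w2.png",im[...,::-1])
v,u=np.mgrid[0:420,0:560]; p=dep("wrist",np.c_[u.ravel(),v.ravel()],d)
b,g,r=[im[...,i].ravel().astype(int) for i in (2,1,0)]
m=(p[:,0]>.565)&(p[:,0]<.64)&(p[:,1]>-.26)&(p[:,1]<-.02)&(p[:,2]>.042)&(p[:,2]<.1)
print(m.sum(),np.percentile(p[m],[1,50,99],axis=0))
E
```

```text
clock: 4.2
tcp_pos: [0.5925, -0.2642, 0.1307]
tcp_rot: [[0.075, 0.997, 0.005], [0.997, -0.075, -0.003], [-0.003, 0.005, -1.0]]
force: [-0.6, 0.3, -0.4]
finger_gap: 0.0244
grasp_force: 0.0
12570 [[ 0.5657 -0.2352  0.0517]
 [ 0.5901 -0.1979  0.07  ]
 [ 0.6161 -0.1672  0.0738]]
```

View pics/w2.png

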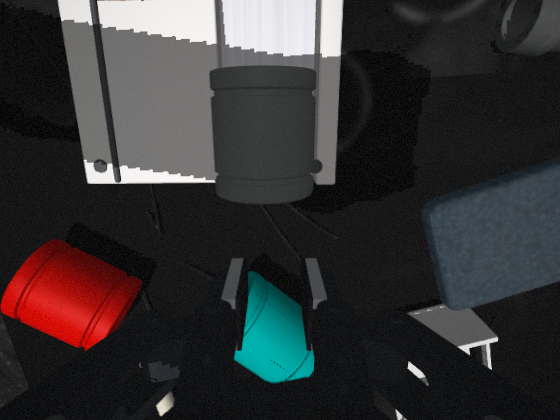

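The spacer lies in the channel, at (263,135) in the picture, centred about y = -0.201. The turquoise look-alike is well behind the fingers. Descending and pushing along.

```bash
python3 -m crank '[-0.43,0,0,0,0,0,0, -0.43,0,0,35,0,0,0, -0.43,0,0,71,0,0,0, -0.43,0,0,71,0,0,0, -0.43,6,0,71,0,0,0, -0.43,12,0,71,0,0,0, -0.43,20,0,71,0,0,0, -0.43,32,0,71,0,0,0, -0.43,46,0,71,0,0,0, -0.43,61,0,71,0,0,0, -0.43,76,0,71,0,0,0, -0.43,91,0,71,0,0,0, -0.43,106,0,71,0,0,0, -0.43,121,0,71,0,0,0, -0.43,136,0,71,0,0,0, -0.43,148,0,71,0,0,0, -0.43,155,0,71,0,0,0, -0.43,160,0,71,0,0,0, -0.43,160,0,71,0,0,0]'
python3 - <<'E'
from h import *
np.set_printoptions(precision=4,suppress=True)
im,d=viewer.get_image("wrist"); v,u=np.mgrid[0:420,0:560]; p=dep("wrist",np.c_[u.ravel(),v.ravel()],d)
t=obs()["tcp_pos"]
m=(abs(p[:,0]-.603)<.03)&(p[:,1]>t[1]+.005)&(p[:,1]<.15)&(p[:,2]>.06)&(p[:,2]<.1)
print("spacer",m.sum(),np.percentile(p[m],[1,50,99],axis=0))
for y in(-.06,-.03,0,.02): # wall top strip 
    m=(abs(p[:,1]-y)<.008)&(p[:,2]>.03)&(p[:,2]<.045)&(p[:,0]>.61)&(p[:,0]<.68); print("wall",y,m.sum(),np.percentile(p[m],[2,50,98],axis=0)[:,[0,2]].tolist() if m.sum()>10 else 0)
E
```

```text
clock: 6.15
tcp_pos: [0.6004, -0.0986, 0.0593]
tcp_rot: [[0.069, 0.998, 0.0], [0.998, -0.069, 0.0], [0.0, 0.0, -1.0]]
force: [0.3, 0.5, 0.3]
finger_gap: 0.0241
grasp_force: 0.0
{'clock': 6.2, 'tcp_pos': [0.6, -0.099, 0.059], 'force': [-0.604, -0.426, -0.685], 'finger_gap': 0.024}
spacer 31390 [[ 0.5762 -0.0934  0.0605]
 [ 0.6016 -0.0529  0.0709]
 [ 0.6265 -0.0185  0.0931]]
wall -0.06 1106 [[0.6325340453566187, 0.0374798981880746], [0.638417555678916, 0.03927769528158888], [0.6445500003323752, 0.04053433175957114]]
wall -0.03 1374 [[0.6345155890611488, 0.03532413348446041], [0.6404331308135731, 0.039209257386210644], [0.6467867077945054, 0.040649633950170766]]
wall 0 1744 [[0.63658295235102, 0.03167250102258997], [0.64199275399849, 0.03911947012779245], [0.6487909201884865, 0.04065026107302699]]
wall 0.02 7 0
```

```bash
python3 -m crank '[-0.43,6,-0.5,0,0,0,0, -0.43,14,-0.5,0,0,0,0, -0.43,24,-0.5,0,0,0,0, -0.43,34,-0.5,0,0,0,0, -0.43,44,-0.5,0,0,0,0, -0.43,54,-0.5,0,0,0,0, -0.43,66,-0.5,0,0,0,0, -0.43,80,-0.5,0,0,0,0, -0.43,95,-0.5,0,0,0,0, -0.43,110,-0.5,0,0,0,0, -0.43,125,-0.5,0,0,0,0, -0.43,140,-0.5,0,0,0,0, -0.43,155,-0.5,0,0,0,0, -0.43,170,-0.5,0,0,0,0, -0.43,182,-0.5,0,0,0,0, -0.43,192,-0.5,0,0,0,0, -0.43,199,-0.5,0,0,0,0, -0.43,204,-0.5,0,0,0,0, -0.43,206,-0.5,0,0,0,0, -0.43,206,-0.5,0,0,0,0]'; python3 -m crank '[-0.43,1,0,0,0,0,0, -0.43,2,0,0,0,0,0, -0.43,2,0,0,0,0,0]'
```

```text
clock: 8.2
tcp_pos: [0.6141, 0.1063, 0.0592]
tcp_rot: [[0.07, 0.998, -0.0], [0.998, -0.07, 0.0], [0.0, -0.0, -1.0]]
force: [0.4, 0.2, -0.1]
finger_gap: 0.0246
grasp_force: 0.0
clock: 8.5
tcp_pos: [0.6142, 0.1067, 0.0591]
tcp_rot: [[0.071, 0.997, -0.001], [0.997, -0.071, -0.002], [-0.002, -0.001, -1.0]]
force: [-0.7, -3.2, 1.1]
finger_gap: 0.0243
grasp_force: 1.8
```

```bash
python3 -m crank '[-0.43,1,0,0,0,0,0, -0.43,2,0,0,0,0,0, -0.43,2,0,0,0,0,0]';python3 -m crank '[-0.43,1,0,0,0,0,0, -0.43,2,0,0,0,0,0, -0.43,2,0,0,0,0,0]'
python3 - <<'E'
from h import *
np.set_printoptions(precision=4,suppress=True)
im,d=viewer.get_image("wrist"); v,u=np.mgrid[0:420,0:560]; p=dep("wrist",np.c_[u.ravel(),v.ravel()],d)
t=obs()["tcp_pos"]
m=(abs(p[:,0]-.617)<.025)&(p[:,1]>t[1]+.005)&(p[:,1]<.3)&(p[:,2]>.065)&(p[:,2]<.077)
print("spacer",np.percentile(p[m],[1,50,99],axis=0))
m=(abs(p[:,0]-.617)<.03)&(p[:,1]>.14)&(p[:,1]<.3)&(p[:,2]>.079)&(p[:,2]<.089); print("plate",m.sum(),np.percentile(p[m],[1,50,99],axis=0))
E
```

```text
clock: 8.8
tcp_pos: [0.6142, 0.1067, 0.0592]
tcp_rot: [[0.072, 0.997, -0.002], [0.997, -0.072, -0.005], [-0.005, -0.001, -1.0]]
force: [-1.5, -6.6, 3.4]
finger_gap: 0.0244
grasp_force: 3.7
clock: 9.1
tcp_pos: [0.6142, 0.1067, 0.0592]
tcp_rot: [[0.073, 0.997, -0.003], [0.997, -0.073, -0.007], [-0.008, -0.002, -1.0]]
force: [-2.8, -10.6, 5.5]
finger_gap: 0.0243
grasp_force: 5.4
{'clock': 9.15, 'tcp_pos': [0.614, 0.107, 0.059], 'force': [-2.214, -10.646, 4.817], 'finger_gap': 0.025}
spacer [[0.5957 0.1155 0.0652]
 [0.6162 0.1567 0.0708]
 [0.6364 0.1871 0.0741]]
plate 445 [[0.5878 0.1854 0.0791]
 [0.6177 0.1875 0.0854]
 [0.6463 0.2032 0.089 ]]
```

The spacer is home: it stops firmly at TCP y 0.1067 and its end is at the plate. Next is the washer.

```bash
python3 -m crank '[-0.43,-12,0,0,0,0,0, -0.43,-40,0,-8,0,0,0, -0.43,-65,0,-50,0,0,0, -0.43,-90,-15,-90,0,0,0, -0.43,-120,-45,-90,0,0,0, -0.43,-150,-75,-90,0,0,0, -0.43,-180,-105,-90,0,0,0, -0.43,-208,-130,-90,0,0,0, -0.43,-227,-145,-90,0,0,0, -0.43,-227,-145,-90,0,0,0, -0.43,-227,-145,-90,0,0,0]'
```

```text
clock: 10.25
tcp_pos: [0.4547, -0.1039, 0.1497]
tcp_rot: [[0.071, 0.998, 0.002], [0.998, -0.071, 0.001], [0.001, 0.002, -1.0]]
force: [0.5, 0.5, 0.3]
finger_gap: 0.0245
grasp_force: 0.0
```

```bash
python3 -m crank '[-0.43,0,0,40,0,0,0, -0.43,0,0,79,0,0,0, -0.43,0,0,79,0,0,0, -0.43,0,6,79,0,0,0, -0.43,0,12,79,0,0,0, -0.43,0,18,79,0,0,0, -0.43,0,24,79,0,0,0, -0.43,0,30,79,0,0,0, -0.43,0,36,79,0,0,0, -0.43,0,42,79,0,0,0, -0.43,0,47,79,0,0,0, -0.43,0,52,79,0,0,0, -0.43,0,57,79,0,0,0, -0.43,0,62,79,0,0,0, -0.43,0,66,79,0,0,0, -0.43,0,70,79,0,0,0, -0.43,0,72,79,0,0,0, -0.43,0,72,79,0,0,0]'; python3 -m crank '[-0.43,0,-3,-20,0,0,0, -0.43,0,-3,-60,0,0,0, -0.43,-24,36,-60,0,0,0, -0.43,-46,73,-60,0,0,0, -0.43,-46,73,-60,0,0,0, -0.43,-46,73,-60,0,0,0]'
cat > look.py <<'E'
from h import *
import sys
np.set_printoptions(precision=4,suppress=True)
im,d=viewer.get_image("wrist"); cv2.imwrite(f"pics/{sys.argv[1]}.png",im[...,::-1]); v,u=np.mgrid[0:420,0:560]; p=dep("wrist",np.c_[u.ravel(),v.ravel()],d)
t=obs()["tcp_pos"]; ax=.608+.069*(p[:,1]-.0225)
m=(abs(p[:,0]-ax)<.025)&(p[:,1]>t[1]+.005)&(p[:,1]<.1)&(p[:,2]>.06)&(p[:,2]<.1)
print("tube",m.sum(),np.percentile(p[m],[1,50,99],axis=0),np.median(im.reshape(-1,3)[m],0))
E
python3 look.py w3
```

```text
clock: 12.05
tcp_pos: [0.5264, -0.1093, 0.0703]
tcp_rot: [[0.07, 0.998, 0.001], [0.998, -0.07, 0.0], [0.0, 0.001, -1.0]]
force: [0.9, 0.4, -0.9]
finger_gap: 0.0242
grasp_force: 0.0
clock: 12.65
tcp_pos: [0.5953, -0.1607, 0.1298]
tcp_rot: [[0.071, 0.997, -0.001], [0.997, -0.071, 0.0], [0.0, -0.001, -1.0]]
force: [-0.7, 0.5, -0.3]
finger_gap: 0.0245
grasp_force: 0.0
{'clock': 12.7, 'tcp_pos': [0.595, -0.16, 0.13], 'force': [-0.186, 0.807, -0.062], 'finger_gap': 0.024}
tube 5362 [[ 0.5743 -0.1305  0.0611]
 [ 0.5968 -0.1129  0.0712]
 [ 0.6199 -0.097   0.0744]] [133.  64.   0.]
```

View pics/w3.png

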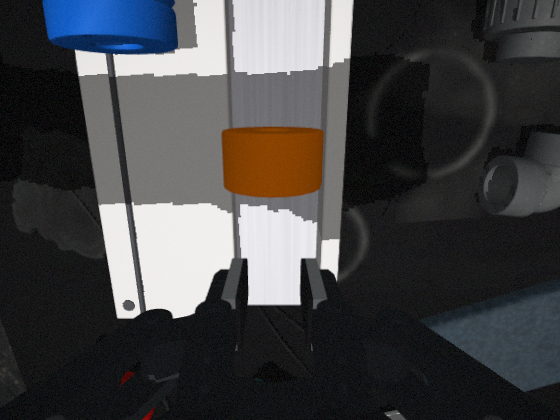

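The orange washer is in the channel at (272,160), square and centred. Pushing it along slowly.

```bash
python3 -m crank '[-0.43,0,0,35,0,0,0, -0.43,0,0,71,0,0,0, -0.43,0,0,71,0,0,0, -0.43,8,0,71,0,0,0, -0.43,14,0,71,0,0,0, -0.43,19,0,71,0,0,0, -0.43,25,0,71,0,0,0, -0.43,33,0,71,0,0,0, -0.43,42,0,71,0,0,0, -0.43,52,0,71,0,0,0, -0.43,62,0,71,0,0,0, -0.43,72,0,71,0,0,0, -0.43,82,0,71,0,0,0, -0.43,92,0,71,0,0,0, -0.43,102,0,71,0,0,0, -0.43,112,0,71,0,0,0, -0.43,120,0,71,0,0,0, -0.43,126,0,71,0,0,0, -0.43,130,0,71,0,0,0, -0.43,130,0,71,0,0,0]'; python3 look.py w4
```

```text
clock: 14.7
tcp_pos: [0.6046, -0.0298, 0.0593]
tcp_rot: [[0.069, 0.998, -0.0], [0.998, -0.069, 0.0], [0.0, -0.0, -1.0]]
force: [-0.4, 0.5, -0.3]
finger_gap: 0.0244
grasp_force: 0.0
{'clock': 14.75, 'tcp_pos': [0.605, -0.03, 0.059], 'force': [-0.49, -0.555, -0.727], 'finger_gap': 0.024}
tube 15840 [[ 0.5812 -0.0245  0.0607]
 [ 0.6052 -0.0043  0.0715]
 [ 0.6287  0.016   0.094 ]] [132.  64.   0.]
```

```bash
python3 -m crank '[-0.43,5,0,0,0,0,0, -0.43,10,0,0,0,0,0, -0.43,16,0,0,0,0,0, -0.43,22,0,0,0,0,0, -0.43,28,0,0,0,0,0, -0.43,35,0,0,0,0,0, -0.43,43,0,0,0,0,0, -0.43,52,0,0,0,0,0, -0.43,61,0,0,0,0,0, -0.43,70,0,0,0,0,0, -0.43,78,0,0,0,0,0, -0.43,85,0,0,0,0,0, -0.43,91,0,0,0,0,0, -0.43,96,0,0,0,0,0, -0.43,99,0,0,0,0,0, -0.43,99,0,0,0,0,0]';python3 -m crank '[-0.43,2,0,0,0,0,0, -0.43,4,0,0,0,0,0, -0.43,4,0,0,0,0,0]';python3 -m crank '[-0.43,2,0,0,0,0,0, -0.43,4,0,0,0,0,0, -0.43,4,0,0,0,0,0]'
```

```text
clock: 16.35
tcp_pos: [0.6116, 0.0687, 0.0593]
tcp_rot: [[0.069, 0.998, 0.0], [0.998, -0.069, 0.0], [0.0, 0.0, -1.0]]
force: [-0.5, -0.6, 0.1]
finger_gap: 0.0244
grasp_force: 0.0
clock: 16.65
tcp_pos: [0.6119, 0.0722, 0.0593]
tcp_rot: [[0.07, 0.998, 0.0], [0.998, -0.07, 0.0], [0.0, 0.0, -1.0]]
force: [-0.2, -0.8, -0.4]
finger_gap: 0.0245
grasp_force: 0.2
clock: 16.95
tcp_pos: [0.612, 0.0728, 0.0592]
tcp_rot: [[0.072, 0.997, -0.001], [0.997, -0.072, -0.005], [-0.005, -0.001, -1.0]]
force: [-0.8, -7.1, 3.3]
finger_gap: 0.0243
grasp_force: 3.3
```

The washer is home: it stops at 0.0728, exactly 34 mm before the spacer's stop. Next is the bushing.

```bash
python3 -m crank '[-0.43,-12,0,0,0,0,0, -0.43,-35,0,-8,0,0,0, -0.43,-60,0,-50,0,0,0, -0.43,-80,-15,-90,0,0,0, -0.43,-90,-55,-90,0,0,0, -0.43,-100,-95,-90,0,0,0, -0.43,-107,-130,-90,0,0,0, -0.43,-107,-145,-90,0,0,0, -0.43,-107,-145,-90,0,0,0, -0.43,-107,-145,-90,0,0,0]'
python3 - <<'E'
from h import *
im,d=viewer.get_image("wrist"); v,u=np.mgrid[0:420,0:560]; p=dep("wrist",np.c_[u.ravel(),v.ravel()],d)
m=(p[:,0]>.48)&(p[:,0]<.56)&(p[:,1]>-.08)&(p[:,1]<.04)&(p[:,2]>.04)&(p[:,2]<.1); obs(); print(np.round(np.percentile(p[m],[1,50,99],axis=0),4))
E
```

```text
clock: 17.95
tcp_pos: [0.4611, -0.0204, 0.1498]
tcp_rot: [[0.07, 0.998, 0.002], [0.998, -0.07, 0.0], [0.001, 0.002, -1.0]]
force: [1.0, 0.0, -0.5]
finger_gap: 0.0243
grasp_force: 0.0
{'clock': 18.0, 'tcp_pos': [0.462, -0.02, 0.15], 'force': [0.171, 0.186, -0.295], 'finger_gap': 0.024}
[[ 0.4948 -0.0485  0.0452]
 [ 0.5191 -0.0188  0.0854]
 [ 0.5507  0.0015  0.0913]]
```

```bash
python3 -m crank '[-0.43,0,0,40,0,0,0, -0.43,0,0,79,0,0,0, -0.43,0,0,79,0,0,0, -0.43,0,6,79,0,0,0, -0.43,0,12,79,0,0,0, -0.43,0,18,79,0,0,0, -0.43,0,24,79,0,0,0, -0.43,0,30,79,0,0,0, -0.43,0,36,79,0,0,0, -0.43,0,42,79,0,0,0, -0.43,0,47,79,0,0,0, -0.43,0,52,79,0,0,0, -0.43,0,57,79,0,0,0, -0.43,0,62,79,0,0,0, -0.43,0,66,79,0,0,0, -0.43,0,70,79,0,0,0, -0.43,0,72,79,0,0,0, -0.43,0,72,79,0,0,0]'; python3 -m crank '[-0.43,0,-3,-20,0,0,0, -0.43,0,-3,-60,0,0,0, -0.43,-28,36,-60,0,0,0, -0.43,-54,73,-60,0,0,0, -0.43,-54,73,-60,0,0,0, -0.43,-54,73,-60,0,0,0]'; python3 look.py w5
```

```text
clock: 19.8
tcp_pos: [0.5323, -0.0255, 0.0703]
tcp_rot: [[0.07, 0.998, 0.001], [0.998, -0.07, 0.0], [0.0, 0.0, -1.0]]
force: [-0.1, 0.4, -1.2]
finger_gap: 0.024
grasp_force: 0.0
clock: 20.4
tcp_pos: [0.6008, -0.0852, 0.1298]
tcp_rot: [[0.072, 0.997, -0.001], [0.997, -0.072, 0.0], [0.0, -0.001, -1.0]]
force: [0.4, 0.1, -0.6]
finger_gap: 0.0248
grasp_force: 0.0
{'clock': 20.45, 'tcp_pos': [0.6, -0.084, 0.13], 'force': [-0.156, 0.537, -0.654], 'finger_gap': 0.025}
tube 8058 [[ 0.5799 -0.0544  0.0609]
 [ 0.6024 -0.0287  0.0708]
 [ 0.6257 -0.0057  0.0744]] [ 14.  50. 102.]
```

View pics/w5.png

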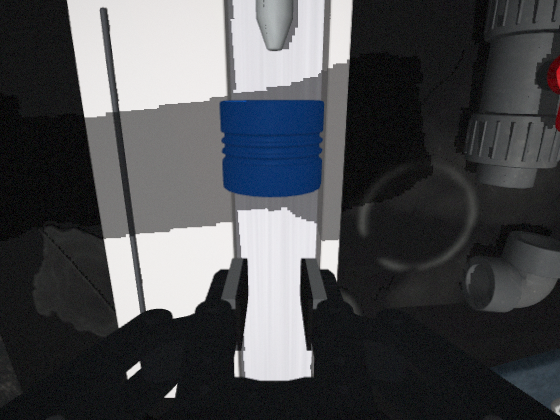

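The bushing (272,147) is in the channel, in line with the stem tip (274,48) and with the fingers' midpoint (274). Pushing it home: 108 mm expected.

```bash
python3 -m crank '[-0.43,0,0,35,0,0,0, -0.43,0,0,71,0,0,0, -0.43,0,0,71,0,0,0, -0.43,8,0,71,0,0,0, -0.43,14,0,71,0,0,0, -0.43,19,0,71,0,0,0, -0.43,25,0,71,0,0,0, -0.43,32,0,71,0,0,0, -0.43,40,0,71,0,0,0, -0.43,48,0,71,0,0,0, -0.43,56,0,71,0,0,0, -0.43,64,0,71,0,0,0, -0.43,72,0,71,0,0,0, -0.43,80,0,71,0,0,0, -0.43,87,0,71,0,0,0, -0.43,93,0,71,0,0,0, -0.43,98,0,71,0,0,0, -0.43,102,0,71,0,0,0, -0.43,104,0,71,0,0,0, -0.43,104,0,71,0,0,0]';python3 -m crank '[-0.43,2,0,0,0,0,0, -0.43,4,0,0,0,0,0, -0.43,4,0,0,0,0,0]';python3 -m crank '[-0.43,2,0,0,0,0,0, -0.43,5,0,0,0,0,0, -0.43,5,0,0,0,0,0]'
```

```text
clock: 22.45
tcp_pos: [0.608, 0.0198, 0.0592]
tcp_rot: [[0.07, 0.998, -0.0], [0.998, -0.07, 0.0], [0.0, -0.0, -1.0]]
force: [0.3, -0.2, 0.3]
finger_gap: 0.0242
grasp_force: 0.0
clock: 22.75
tcp_pos: [0.6082, 0.0228, 0.0592]
tcp_rot: [[0.07, 0.998, -0.001], [0.998, -0.07, -0.001], [-0.001, -0.001, -1.0]]
force: [-0.8, -2.0, -0.4]
finger_gap: 0.0246
grasp_force: 0.9
clock: 23.05
tcp_pos: [0.6082, 0.0229, 0.0592]
tcp_rot: [[0.073, 0.997, -0.002], [0.997, -0.073, -0.007], [-0.007, -0.002, -1.0]]
force: [-1.8, -10.3, 3.1]
finger_gap: 0.0241
grasp_force: 5.1
```

The stop is at 0.0229, exactly as predicted. I'll back off along the channel, rise clear, and check from above.

```bash
python3 -m crank '[-0.43,-12,0,0,0,0,0, -0.43,-40,0,0,0,0,0, -0.43,-80,0,-30,0,0,0, -0.43,-120,0,-70,0,0,0, -0.43,-160,0,-110,0,0,0, -0.43,-200,-10,-130,0,0,0, -0.43,-240,-20,-130,0,0,0, -0.43,-260,-20,-130,0,0,0, -0.43,-260,-20,-130,0,0,0, -0.43,-260,-20,-130,0,0,0]'
python3 - <<'E'
from h import *
im,d=viewer.get_image("top"); cv2.imwrite("pics/t9.png",cv2.resize(im[130:270,130:370,::-1],None,fx=3,fy=3))
E
```

```text
clock: 24.05
tcp_pos: [0.5708, -0.2287, 0.1892]
tcp_rot: [[0.07, 0.998, 0.0], [0.998, -0.07, 0.002], [0.002, 0.0, -1.0]]
force: [0.6, 1.0, 0.6]
finger_gap: 0.0243
grasp_force: 0.0
```

View pics/t9.png

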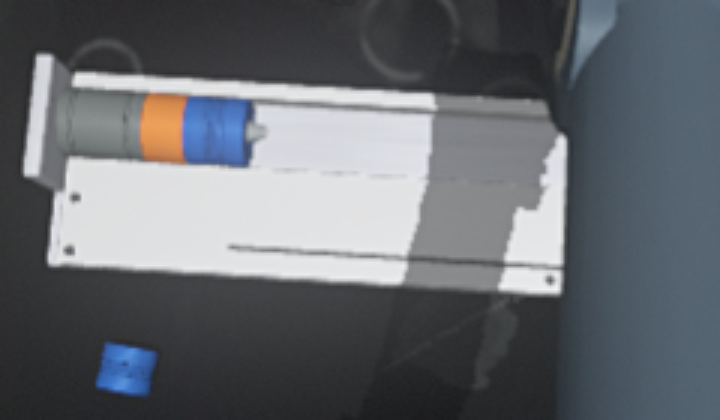

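The picture shows spacer (100,125), washer (163,127) and bushing (220,130) tight together against the stop plate, with the stem tip showing at (260,131). The small bushing is untouched at (127,368).

```bash
python3 -c "
from plant import env; print(env.job_done())"
```

```text
the job is handed in; nothing more can be done
None
```

The spacer, washer and bushing are on the stem in that order, pushed fully home against the stop plate, and the job was handed in at about 24 s of the 72 s allowed.

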